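# Bring a carton blank's crease to the board's edge and hold it for folding

## Robot

A 6-joint arm with a two-finger parallel gripper is mounted at the origin on the work surface. World frame = base frame: x ahead of the robot, y to its left, z up, the work surface at z = 0. Lengths are in m, angles in rad, forces in N, time in s.
With the tool pointing down it reaches from about 0.325 to 0.925 m from the base axis. Payload 3.1 kg.
Tool frame: the origin (TCP) lies midway between the tips of the shut fingers; the grasp point (between the pads) lies 19 mm behind it; y points along the fingers, z is the direction in which the jaws open and shut, and the axes are right-handed (so a half turn about y gives the same grasp; the last joint's range is limited). The gripper opens to 85 mm and grips with 20 to 120 N. Pads are 22 mm wide; open, the fingers measure 114 mm over their backs; the gripper's body (76 mm by 85 mm) begins 54 mm behind the grasp point. The pads swing forward as they close: fully open they stand 13 mm farther back than shut.
Start: joints at [1.108, 0.217, 1.613, -0, 1.311, -0.112], TCP at [0.215, 0.587, 0.231] pointing down, gripper open.
Joint ranges: [-2.75, 2.75], [-0.78, 2.1], [0.31, 2.55], [-1.13, 4.27], [0.13, 2.63], [-2.58, 2.58]. Speed limits (rad/s): [2.79, 2.79, 3.14, 3.14, 3.14, 3.14].

## Interface

Orientations are given as a rotation vector (axis times angle).
In Python, from rig import robot gives the robot as it stands. The module is installed in compiled form; this text tells all that it offers.
- The arm moves only by the tool send_rows, never from a script. Its argument "motion" is a list of rows, each a list of 7 numbers: the shift along the tool's x, y, z in m, then the turn, a rotation vector about the tool's x, y, z in rad, then the finger opening in m, from 0 to 0.0854. In form: [[x, y, z, wx, wy, wz, hand], ...]. A call has 1 to 8 rows; each row is the pose to reach, as a shift and turn from the pose measured when the call began, along the tool's axes at that moment; what a row does not reach only later rows make up. A row lasts 1/8 s, in which the tool goes at most 62.5 mm and 10.7 degrees, less where a joint would pass 70% of its speed; a pose out of reach is approached as far as the arm can. A call with a gripper value outside its range is refused whole. The fingers move at their own pace and stop on an object; "newtons" is the grip in N (left out, the last holds). Time passes only in rows, so rows that repeat a pose let the fingers close. It gives the time, the measured TCP pose, the force and the opening at its end, in the units of the state.
- robot.state(): the state, without advancing time (a new reading comes with each control period).
- robot.capture(name): name is "scene" or "top" or "wrist"; returns a dict with "pixels" (384x512x3 uint8, red, green, blue), "camera_matrix" (3x3 intrinsics, pixels), "R" (3x3) and "t" (3): a world point X has camera coordinates R X + t. Camera axes: x right, y down, z forward; pixel columns grow to the right and rows downward; lengths in m; the calibration is good to about 2 mm. A picture is of the moment at which its call begins. There is no depth.
- robot.hand_in(): hands the job in, once; it reports no verdict.
Trained networks look in a picture, given as the dict that the camera call returned (one of the last four; its "shot" number tells which), for a name from the list of things; names that differ only in an ending like _2 or _b are one class to them, and where a whole thing is asked for, a point or a joint stands for the part that bears it (a point fixed in the world has none). Each returns a list of dicts, best first, with "confidence" (0 to 1); they miss things now and then, are a little off and sometimes report something else, mostly with a low value. They report only what shows in the picture. A call takes as long as a camera call.
- robot.spot_in(picture, target): "centre" ([x, y, z] in m, in world coordinates, good to about 4 mm: the middle of the surface that is visible of it).
The state is a dict: "time": time; "joint_pos": joint angles; "qvel": joint speeds; "joint_efforts": joint torques, N m; "position": TCP position; "orientation": TCP orientation; "contact_force": force on the tool from outside, world axes, zero at the start; "moment": the same for the moment, N m; "gripper_width": finger opening in m.
Only numpy, scipy, OpenCV 4.12 (cv2) and the standard library are available. Lean on these libraries where they do the work, as an engineer would, in place of code of your own. Each camera call takes 0.05 s, during which the arm holds its last target.

## Task

I am standing across the bench and want to fold the flap with the white peel-off strip down over the far edge of the white board. Slide the flat carton blank out toward me until that whole flap overhangs, its crease lying square along the edge from end to end, and hold the blank down flat on the board with your fingertips and finish there, still pressing. Only push or press the blank, never pick it up, and leave the jars, soaps, tape and marker where they are.

Things in the scene. Friction and masses are not known exactly. Their poses are not given: they have to be found in the camera images.
- blank: Loose flat carton blank, stiff kraft board, 170 (x) by 220 (y) by 6 mm, about 60 g, on the white board. Origin: centre of underside, z up. Its +x end faces the far edge, up to 0.3 rad askew. End flaps 40 mm deep, 130 wide, beyond dark creases 45 mm either side of centre; the +x flap has the white strip. Its -x end is one straight edge 220 mm long. Slides easily on the board; fingertips grip it better.
- crease_mid (a point): Middle of the dark crease (a line 130 mm long, 3 mm wide) of the flap with the white strip, on the blank's top face: 45 mm from the blank's centre along its +x, 40 mm back from the flap's free edge. Axes as the blank's.
- crease_left (a point): The +y end of that crease, 65 mm from its middle.
- crease_right (a point): The -y end of that crease, 65 mm from its middle.
- board: White plastic bench board, fixed, 400 by 620 by 20 mm, lying on the stainless bench, its far edge sticking out past the bench. Origin: underside, below the middle of the far edge; x points out over the edge (away from the robot), y along the edge, z up. The slab reaches from x = 0 back to x = -400 mm; its flat top is 20 mm above the bench.
- fold_edge (a point): Middle of the board's far top edge, on the top face; x points straight out over the edge, y runs along it. The edge is straight, 310 mm to either side.
- jar_a: Yellow jar with a black lid, 70 mm across, 100 mm tall, standing on the board to one side of the blank. Origin: centre of its foot. Leave alone.
- jar_b: The second such jar. Origin: centre of its foot. Leave alone.
- soap_a: Kraft-wrapped soap bar with a white label, 30 by 55 mm, standing 75 mm tall on the board beside the blank. Origin: centre of its foot. Leave alone.
- soap_b: The second such soap bar. Origin: centre of its foot. Leave alone.
- tape_roll: Roll of tan packing tape, 100 mm across, lying flat, 48 mm tall, on a near corner of the board. Origin: centre of its underside. Leave alone.
- marker: Black and white marker pen, 135 mm long (along its y), 17 mm thick, lying near the other near corner of the board. Origin: underside, 12 mm from its middle. Leave alone.

How it is judged:
At the end, for the whole second after the job is handed in: Both ends of the strip flap's crease lie within 6 mm of the board's far edge (so the flap overhangs 40 mm, square), the blank lies flat on the board (within 0.05 rad) and still, and the fingers press it down: more than 2 N between fingers and blank and more than 3 N between blank and board (x of crease_left in the frame of fold_edge between -0.006 and 0.006 m and x of crease_right in the frame of fold_edge between -0.006 and 0.006 m and angle between blank's own z axis and vertical below 0.05 rad and z of crease_mid in the frame of fold_edge below 0.01 m and linear speed of blank below 0.01 m/s and contact force between the fingers and blank above 2 N and contact force between blank and board above 3 N); the arm keeps its last pose, push and grip.
It fails at once if the blank is lifted off the board (more than 15 mm) (z of blank in the frame of fold_edge above 0.015 m).
It fails at once if the blank tips up or falls over the edge (angle between blank's own z axis and vertical above 0.2 rad or z of blank in the frame of fold_edge below -0.015 m).
It fails at once if a jar, a soap bar, the tape roll or the marker is moved more than 15 mm (distance of any of jar_a, jar_b, soap_a, soap_b, tape_roll, marker from where it was at the start of the episode above 0.015 m).
It also fails if it takes over 45 s, if anything falls off the work surface, if the arm or the gripper's body presses on something with over 40 N, if the wrist force passes 120 N, or if a joint passes its speed limit or range.

## Working session

There is one attempt and no reset: what is moved stays moved. The work goes in short steps, Python scripts to look and compute and a tool call to move; the robot and the scene stay as the last step left them, time stands still between calls to the robot, and variables do not carry over. Pictures are saved under pics/ and viewed, and the job is handed in when it is done.

Besides the shell and the picture viewer there is one more tool, called after "Call:" in YAML: its name, and indented under it one key for each argument. send_rows: Moves the arm, as the interface text tells. Its arguments: {"type":"object","properties":{"motion":{"type":"array"},"newtons":{"type":"number"}},"required":["motion"]}

```bash
mkdir -p pics; cat > h.py <<'E'
import numpy as np,cv2
from rig import robot
from scipy.spatial.transform import Rotation as Ro
np.set_printoptions(precision=4,suppress=True)
def save(p,n,crop=None,k=1.5):
    im=cv2.cvtColor(p["pixels"],cv2.COLOR_RGB2BGR)
    if crop: a,b,c,d=crop; im=im[b:d,a:c]
    cv2.imwrite("pics/"+n+".png",cv2.resize(im,None,fx=k,fy=k,interpolation=cv2.INTER_CUBIC))
def ray(p,u,v,z):
    K,R,t=[np.array(p[k]) for k in("camera_matrix","R","t")]
    d=R.T@np.linalg.inv(K)@np.array([u,v,1.]); o=-R.T@t
    return o+d*(z-o[2])/d[2]
def proj(p,X):
    K,R,t=[np.array(p[k]) for k in("camera_matrix","R","t")]
    c=K@(R@np.array(X)+t); return c[:2]/c[2]
E
python3 - <<'E'
from h import *
s=robot.state();print(s)
for c in("scene","top"):
    p=robot.capture(c);save(p,c+"0")
    print(c,-np.array(p["R"]).T@p["t"])
    for n in("blank","crease_mid","crease_left","crease_right","jar_a","soap_a","tape_roll","marker","board"):
        print(n,[(np.array(r["centre"]),round(r["confidence"],2)) for r in robot.spot_in(p,n)])
E
```

```text
{'time': 0.0, 'joint_pos': array([ 1.1078,  0.2178,  1.615 ,  0.    ,  1.3113, -0.1122]), 'qvel': array([-0.0019,  0.0002, -0.0013, -0.0005, -0.001 ,  0.0002]), 'joint_efforts': array([ -0.0006, -39.6837, -30.3857,  -0.0002,   0.0096,  -0.    ]), 'position': array([0.2144, 0.5862, 0.2299]), 'orientation': array([-1.5555,  0.2759, -0.2748]), 'contact_force': array([ 0.6119, -0.0568,  0.2035]), 'moment': array([ 0.0059, -0.0424,  0.0234]), 'gripper_width': 0.08542021083916523}
scene [ 1.1263 -0.1991  0.4986]
blank [(array([ 0.5701, -0.0223,  0.0275]), 0.73)]
crease_mid [(array([ 0.5714, -0.0176,  0.024 ]), 0.85)]
crease_left [(array([ 0.5732, -0.0205,  0.0255]), 0.84)]
crease_right [(array([ 0.5699, -0.0187,  0.0255]), 0.58)]
jar_a [(array([ 0.6024, -0.2901,  0.0944]), 0.77), (array([0.4908, 0.2023, 0.0855]), 0.75)]
soap_a [(array([ 0.451 , -0.2866,  0.0807]), 0.94), (array([0.6371, 0.1905, 0.0654]), 0.65), (array([0.4899, 0.202 , 0.0868]), 0.6), (array([ 0.5716, -0.0197,  0.0227]), 0.28)]
tape_roll [(array([0.3686, 0.1839, 0.0485]), 0.83)]
marker [(array([ 0.3383, -0.2301,  0.0346]), 0.69)]
board [(array([ 0.5828, -0.1289,  0.0172]), 0.89)]
top [0.3463 0.0051 1.0324]
blank [(array([ 0.5544, -0.0172,  0.0281]), 0.73)]
crease_mid [(array([ 0.5553, -0.0122,  0.025 ]), 0.59)]
crease_left [(array([ 0.5566, -0.0149,  0.0253]), 0.62)]
crease_right [(array([ 0.5579, -0.0146,  0.0236]), 0.65)]
jar_a [(array([0.4617, 0.2164, 0.1213]), 0.93), (array([ 0.5718, -0.284 ,  0.1201]), 0.85)]
soap_a [(array([0.6213, 0.1952, 0.0959]), 0.84), (array([ 0.4404, -0.2832,  0.0959]), 0.81), (array([ 0.5562, -0.014 ,  0.0221]), 0.21)]
tape_roll [(array([0.349 , 0.2037, 0.0699]), 0.63)]
marker [(array([ 0.3363, -0.2452,  0.0368]), 0.81)]
board [(array([ 0.4398, -0.0702,  0.018 ]), 0.9)]
```

View pics/scene0.png

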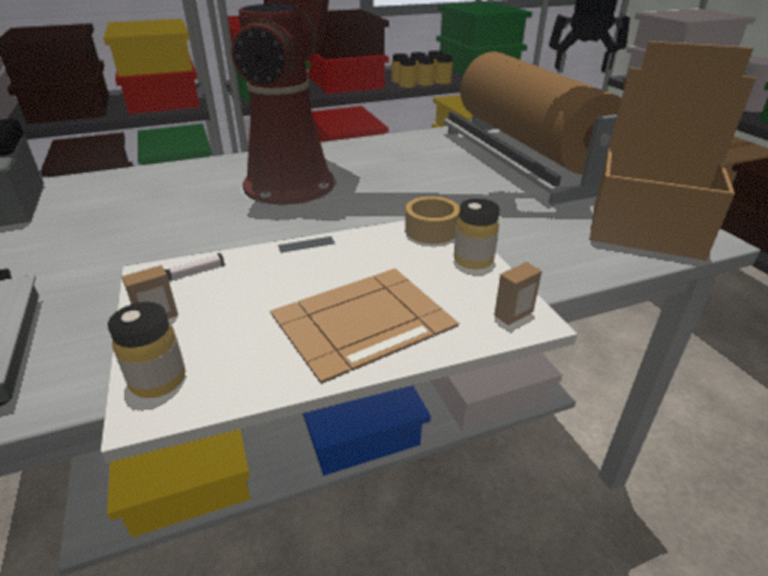

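View pics/top0.png

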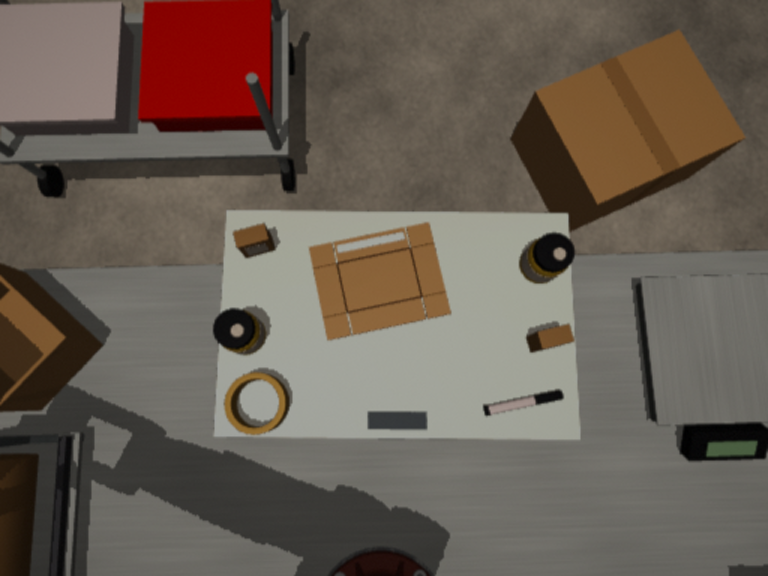

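The scene view shows the blank at about (365,320), with the strip facing the far edge. In the top view its corners are at about (310,247), (430,223), (451,316) and (327,340), and the board's far edge runs along row ~212 (1.5x scale). Next I'll measure more precisely.

```bash
python3 - <<'E'
from h import *
p=robot.capture("top");save(p,"top1",(140,130,390,300),3.2)
q=robot.capture("scene");save(q,"scene1",(60,150,390,310),2.4)
for n,pp,L,z in(("top",p,[(310,247),(430,223),(451,316),(327,340)],.026),("scene",q,[(322,380),(458,323),(397,269),(271,316)],.026)):
    X=[ray(pp,u/1.5,v/1.5,z)[:2] for u,v in L];print(n,np.array(X))
    X=np.array(X);print([np.linalg.norm(X[i]-X[(i+1)%4]) for i in range(4)])
for n,pp,L in(("top",p,[(227,211),(569,213),(580,439),(214,436)]),("scene",q,[(103,452-8),(575,334),(124,265),(495,220)])):
    print(n,np.array([ray(pp,u/1.5,v/1.5,.02)[:2] for u,v in L]))
E
```

```text
top [[ 0.6159  0.1088]
 [ 0.6543 -0.1064]
 [ 0.4853 -0.1351]
 [ 0.4496  0.0808]]
[np.float64(0.21856798610137404), np.float64(0.17138276749997228), np.float64(0.21887410558847337), np.float64(0.16857892838495342)]
scene [[ 0.6602 -0.102 ]
 [ 0.6204  0.1103]
 [ 0.4581  0.0825]
 [ 0.5081 -0.1365]]
[np.float64(0.21602896982428868), np.float64(0.16462449124891992), np.float64(0.2246837125410194), np.float64(0.15590906166462656)]
top [[ 0.6888  0.2587]
 [ 0.6679 -0.3594]
 [ 0.2714 -0.342 ]
 [ 0.294   0.2734]]
scene [[ 0.6626 -0.356 ]
 [ 0.695   0.2566]
 [ 0.2715 -0.3416]
 [ 0.3568  0.3303]]
```

View pics/top1.png

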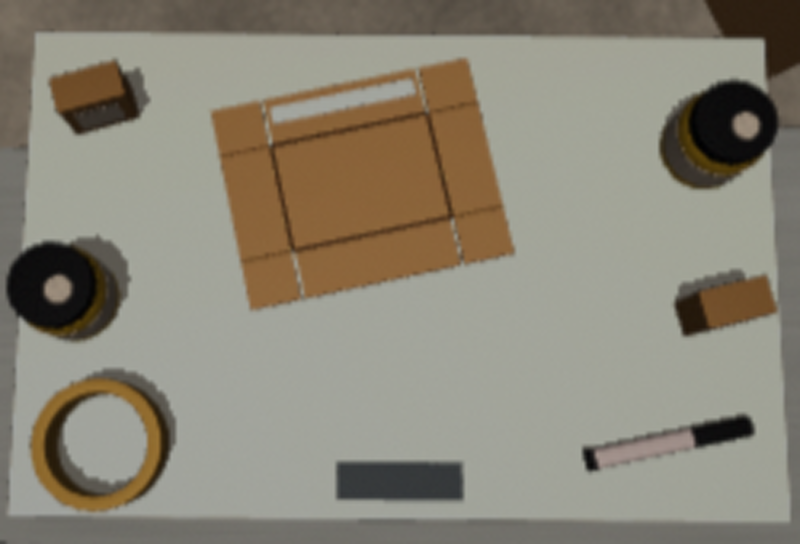

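View pics/scene1.png

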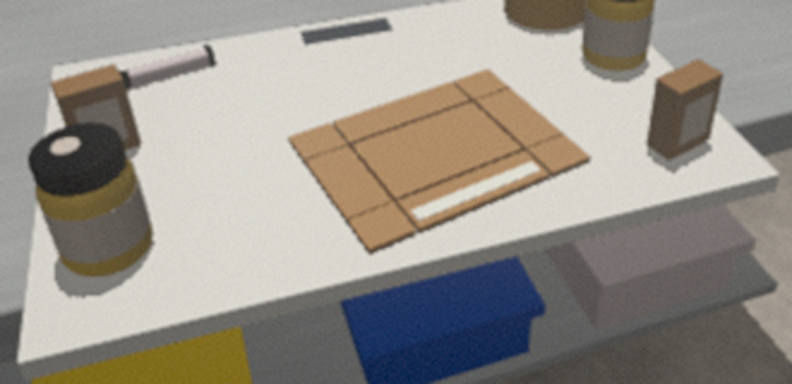

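```bash
cat >> h.py <<'E'
def row(pos,yaw):
    """tool down, jaw axis z along world heading (-sin yaw, cos yaw); sign nearest"""
    s=robot.state();R=Ro.from_rotvec(s["orientation"])
    best=None
    for sg in(1,-1):
        z=sg*np.array([-np.sin(yaw),np.cos(yaw),0]);y=np.array([0,0,-1.]);x=np.cross(y,z)
        T=Ro.from_matrix(np.c_[x,y,z]); w=(R.inv()*T).as_rotvec()
        if best is None or np.linalg.norm(w)<np.linalg.norm(best): best=w
    return np.r_[R.inv().apply(np.array(pos)-s["position"]),best]
E
python3 - <<'E'
from h import *
R=Ro.from_rotvec(robot.state()["orientation"]).as_matrix();print(R)
print(row([.545,-.013,.23],.1766))
E
```

```text
[[ 0.9391 -0.      0.3437]
 [-0.3437  0.      0.9391]
 [-0.     -1.      0.    ]]
[ 0.5163  0.0013 -0.4499 -0.     -0.5274 -0.    ]
```

Call:
send_rows:
  motion:
    - [0.06,0,-0.05,0,-0.06,0,0.085]
    - [0.1,0,-0.09,0,-0.12,0,0.085]
    - [0.14,0,-0.12,0,-0.18,0,0.085]
    - [0.18,0,-0.16,0,-0.24,0,0.085]
    - [0.22,0,-0.19,0,-0.3,0,0.085]
    - [0.26,0,-0.23,0,-0.36,0,0.085]
    - [0.3,0,-0.26,0,-0.42,0,0.085]
    - [0.34,0,-0.3,0,-0.48,0,0.085]

```text
time: 2.1
position: [0.4319, 0.1871, 0.2318]
orientation: [-1.568, -0.105, 0.102]
contact_force: [-0.1, -0.1, -0.7]
gripper_width: 0.0854
```

```bash
python3 - <<'E'
from h import *
print(row([.545,-.013,.12],.1766))
E
```

```text
[ 0.0857  0.1119 -0.2133 -0.0004 -0.0449  0.0016]
```

Call:
send_rows:
  motion:
    - [0.02,0,-0.05,0,-0.02,0,0.085]
    - [0.04,0,-0.1,0,-0.045,0,0.085]
    - [0.06,0.03,-0.15,0,-0.045,0,0.085]
    - [0.075,0.06,-0.19,0,-0.045,0,0.085]
    - [0.086,0.09,-0.213,0,-0.045,0,0.085]
    - [0.086,0.112,-0.213,0,-0.045,0,0.085]
    - [0.086,0.112,-0.213,0,-0.045,0,0.085]

```text
time: 2.98
position: [0.5434, -0.0128, 0.1176]
orientation: [-1.565, -0.135, 0.141]
contact_force: [-0.9, -0.3, 0.4]
gripper_width: 0.0854
```

```bash
python3 - <<'E'
from h import *
p=robot.capture("scene");save(p,"s2")
w=robot.capture("wrist");save(w,"w2")
print(robot.state()["contact_force"],row([.545,-.013,.026],.1766))
E
```

```text
[-0.0751  0.2514  1.0754] [-0.0008  0.0944 -0.0003 -0.0002  0.0003  0.002 ]
```

View pics/s2.png

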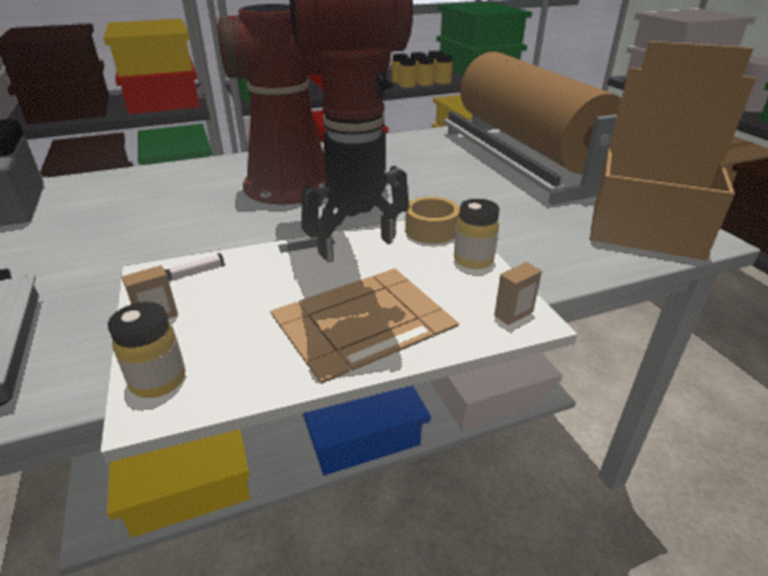

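View pics/w2.png

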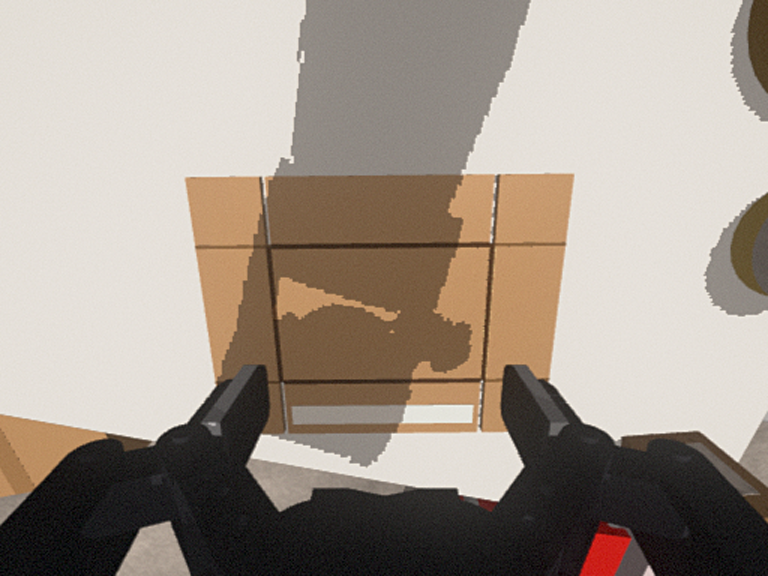

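The wrist view shows the jaw axis parallel to the blank's creases and centred across it. Now I'll go down carefully. With the fingers open, contact should come at a TCP height of about 0.013.

Call:
send_rows:
  motion:
    - [0,0.04,0,0,0,0,0.085]
    - [0,0.075,0,0,0,0,0.085]
    - [0,0.092,0,0,0,0,0.085]
    - [0,0.097,0,0,0,0,0.085]
    - [0,0.1,0,0,0,0,0.085]
    - [0,0.1,0,0,0,0,0.085]

```text
time: 3.82
position: [0.5469, -0.0127, 0.0215]
orientation: [-1.566, -0.142, 0.136]
contact_force: [-0.3, 0.5, -0.0]
gripper_width: 0.0851
```

Call:
send_rows:
  motion:
    - [0,0.003,0,0,0,0,0.085]
    - [0,0.006,0,0,0,0,0.085]
    - [0,0.008,0,0,0,0,0.085]
    - [0,0.008,0,0,0,0,0.085]

```text
time: 4.32
position: [0.5466, -0.0126, 0.0132]
orientation: [-1.566, -0.142, 0.136]
contact_force: [-0.1, 0.5, -1.1]
gripper_width: 0.085
```

Call:
send_rows:
  motion:
    - [0,0.001,0,0,0,0,0.085]
    - [0,0.002,0,0,0,0,0.085]
    - [0,0.002,0,0,0,0,0.085]

```text
time: 4.7
position: [0.5468, -0.0126, 0.013]
orientation: [-1.566, -0.141, 0.137]
contact_force: [-3.9, -0.2, 10.9]
gripper_width: 0.0852
```

Call:
send_rows:
  motion:
    - [0.004,0.002,-0.001,0,0.01,0,0.085]
    - [0.01,0.002,-0.002,0,0.025,0,0.085]
    - [0.016,0.002,-0.0035,0,0.04,0,0.085]
    - [0.022,0.002,-0.005,0,0.057,0,0.085]
    - [0.028,0.002,-0.006,0,0.073,0,0.085]
    - [0.034,0.002,-0.0075,0,0.09,0,0.085]
    - [0.04,0.002,-0.0085,0,0.105,0,0.085]
    - [0.04,0.002,-0.0085,0,0.105,0,0.085]

```text
time: 5.7
position: [0.5871, -0.014, 0.013]
orientation: [-1.57, -0.056, 0.057]
contact_force: [-7.4, -0.1, 12.4]
gripper_width: 0.0852
```

```bash
python3 - <<'E'
from h import *
p=robot.capture("scene");save(p,"s3",(60,150,390,310),2.4)
t=robot.capture("top");save(t,"t3",(140,130,390,300),3.2)
w=robot.capture("wrist");save(w,"w3")
print(robot.state()["contact_force"])
E
```

```text
[-6.2727  0.1575 12.8615]
```

View pics/s3.png

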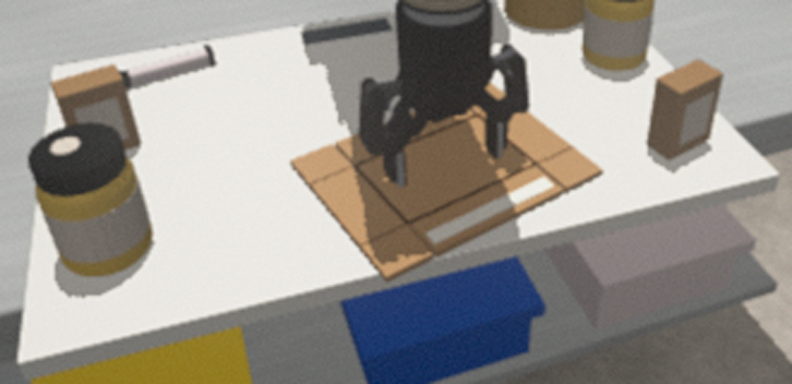

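View pics/t3.png

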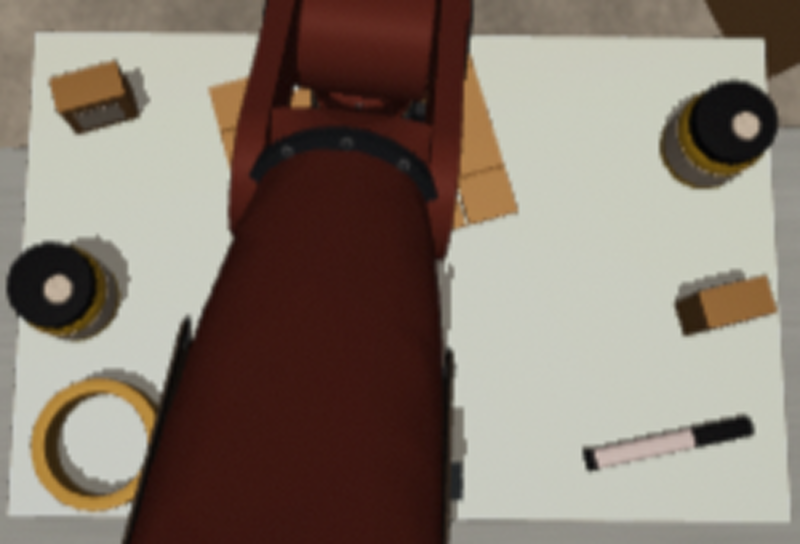

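View pics/w3.png

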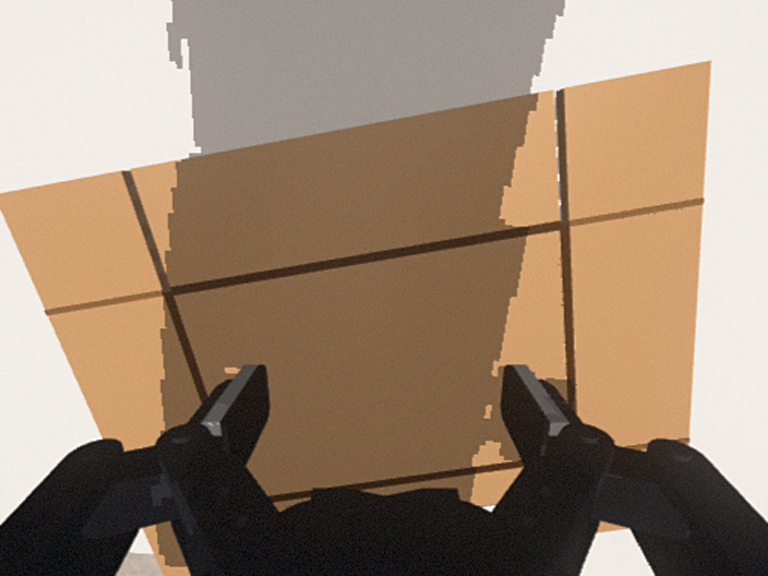

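The wrist view shows the blank moved less than the tool and turned relative to it (the rear edge runs from (0,192) to (710,62)), so the fingers slipped. I'll measure the blank's pose.

```bash
cat >> h.py <<'E'
from scipy.optimize import least_squares
B={'RR':(-.085,-.11),'RL':(-.085,.11),'FR':(.085,-.11),'FL':(.085,.11),
 'cR':(.045,-.065),'cL':(.045,.065),'bR':(-.045,-.065),'bL':(-.045,.065),'cRR':(.045,-.11),'cLL':(.045,.11),'bRR':(-.045,-.11),'bLL':(-.045,.11),'eR':(-.085,-.065),'eL':(-.085,.065),'fR':(.085,-.065),'fL':(.085,.065)}
def fit(obs,z=.026,x0=(.57,-.013,.17)):
    """obs: list (picture,{name:(u,v)}) in raw pixels"""
    def f(q):
        c,s=np.cos(q[2]),np.sin(q[2]);r=[]
        for p,d in obs:
            for k,uv in d.items():
                b=B[k];r+=list(proj(p,[q[0]+c*b[0]-s*b[1],q[1]+s*b[0]+c*b[1],z])-np.array(uv))
        return r
    o=least_squares(f,x0); return o.x,np.array(o.fun).reshape(-1,2)
def rep(q,N=(.99943,-.0338),E=.6797):
    for b in((.045,.065),(.045,-.065)):
        c,s=np.cos(q[2]),np.sin(q[2])
        print("crease overhang mm",1e3*((q[0]+c*b[0]-s*b[1])*N[0]+(q[1]+s*b[0]+c*b[1])*N[1]-E))
E
python3 - <<'E'
from h import *
w=robot.capture("wrist");s=robot.capture("scene")
W={'RR':(0,192),'RL':(710,62),'bR':(168,292),'bL':(564,225),'bRR':(47,312),'bLL':(703,201),'eL':(559,90),'eR':(127,171)}
W={k:(u/1.5,v/1.5) for k,(u,v) in W.items()}
S={'FR':(387,278),'FL':(602,171),'RR':(292,162),'cR':(410,222),'cL':(530,158),'fR':(433,255),'fL':(573,186)}
S={k:(60+u/2.4,150+v/2.4) for k,(u,v) in S.items()}
for o in([(w,W)],[(s,S)],[(w,W),(s,S)]):
    q,r=fit(o);print(q,np.abs(r).max());rep(q)
E
```

```text
[ 0.585  -0.0143  0.2417] 3.6792636015877207
crease overhang mm -68.92126450523128
crease overhang mm -33.55857008832941
[ 0.5845 -0.0131  0.2493] 3.6327255426527927
crease overhang mm -70.07285985384071
crease overhang mm -33.756398328078305
[ 0.585  -0.0142  0.2426] 4.100584788993501
crease overhang mm -69.00032443365278
crease overhang mm -33.523245582442904
```

The fit shows the blank advanced 34 mm but turned +0.07 rad the wrong way, because the fingertips bore unevenly. Pushing the straight rear edge with both open tips will square it on its own, so I'll lift, go behind the blank, and push with the tool square to the board edge.

```bash
python3 - <<'E'
from h import *
print(robot.state()["moment"],robot.state()["orientation"])
print(row([.45,-.010,.06],-.034))
E
```

```text
[-0.0733  1.0177 -0.1138] [-1.5698 -0.0565  0.0564]
[-0.1365 -0.047   0.0139 -0.0003  0.1059  0.0001]
```

Call:
send_rows:
  motion:
    - [0,-0.015,0,0,0,0,0.085]
    - [0,-0.04,0,0,0,0,0.085]
    - [-0.02,-0.047,0.003,0,0.02,0,0.085]
    - [-0.06,-0.047,0.007,0,0.06,0,0.085]
    - [-0.1,-0.047,0.011,0,0.09,0,0.085]
    - [-0.136,-0.047,0.014,0,0.106,0,0.085]
    - [-0.136,-0.047,0.014,0,0.106,0,0.085]
    - [-0.136,-0.047,0.014,0,0.106,0,0.085]

```text
time: 6.95
position: [0.452, -0.0101, 0.061]
orientation: [-1.571, 0.024, -0.029]
contact_force: [0.7, -0.1, -0.3]
gripper_width: 0.0849
```

```bash
python3 - <<'E'
from h import *
s=robot.capture("scene");save(s,"s4",(60,150,390,310),2.4)
w=robot.capture("wrist");save(w,"w4")
print(robot.state()["position"],row([.45,-.010,.009],-.034))
E
```

```text
[ 0.4525 -0.0102  0.0609] [-0.0027  0.0519  0.0001  0.     -0.      0.0029]
```

View pics/s4.png

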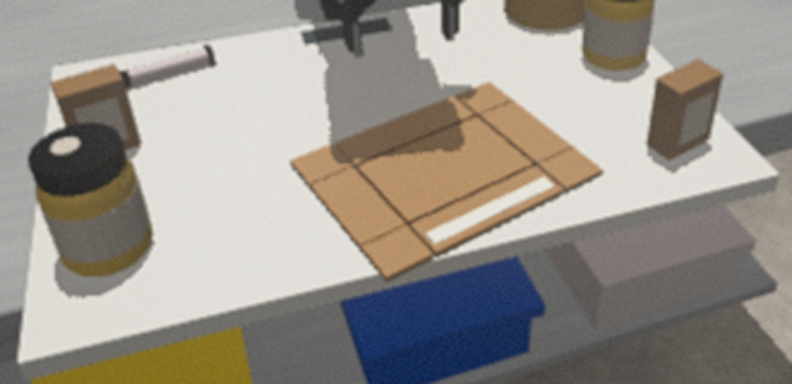

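View pics/w4.png

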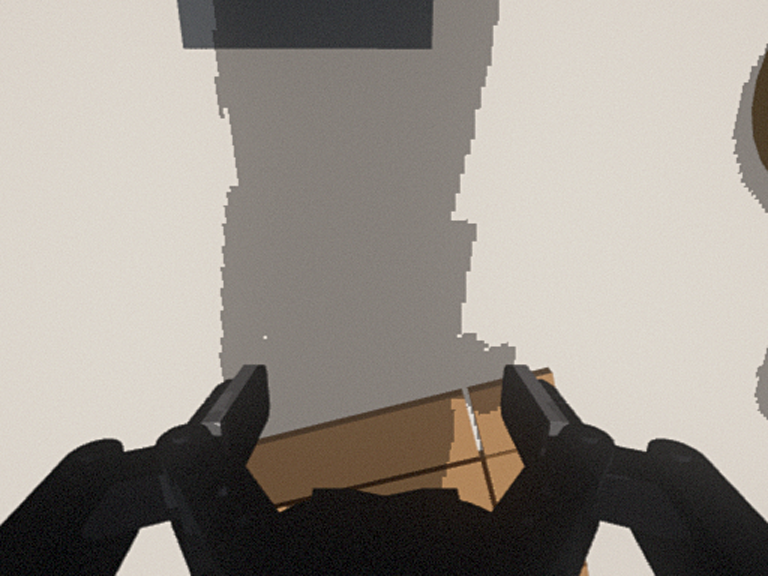

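Call:
send_rows:
  motion:
    - [-0.012,0.01,0,0,0,0,0.085]
    - [-0.012,0.03,0,0,0,0,0.085]
    - [-0.012,0.043,0,0,0,0,0.085]
    - [-0.012,0.048,0,0,0,0,0.085]
    - [-0.012,0.052,0,0,0,0,0.085]
    - [-0.012,0.052,0,0,0,0,0.085]

```text
time: 7.8
position: [0.4409, -0.0098, 0.0089]
orientation: [-1.571, 0.024, -0.029]
contact_force: [-0.5, 0.3, 0.2]
gripper_width: 0.0852
```

```bash
python3 - <<'E'
from h import *
w=robot.capture("wrist");save(w,"w5")
print(robot.state()["position"],robot.state()["contact_force"],row([.52,-.0127,.009],-.034))
E
```

```text
[ 0.441  -0.0098  0.0092] [ 1.1314 -1.103  -0.4526] [ 0.079   0.0004 -0.0002  0.0002  0.      0.0035]
```

View pics/w5.png

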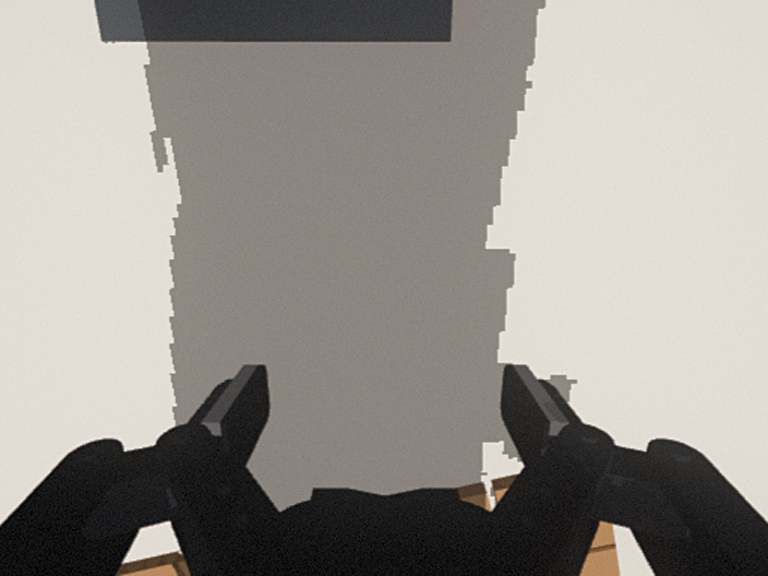

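Call:
send_rows:
  motion:
    - [0.008,0,0,0,0,0,0.085]
    - [0.016,0,0,0,0,0,0.085]
    - [0.023,0,0,0,0,0,0.085]
    - [0.029,0,0,0,0,0,0.085]
    - [0.035,0,0,0,0,0,0.085]
    - [0.041,0,0,0,0,0,0.085]
    - [0.047,0,0,0,0,0,0.085]
    - [0.053,0,0,0,0,0,0.085]

```text
time: 8.85
position: [0.4944, -0.0116, 0.0093]
orientation: [-1.571, 0.024, -0.029]
contact_force: [-0.1, -0.9, 1.0]
gripper_width: 0.085
```

```bash
python3 - <<'E'
from h import *
s=robot.capture("scene");save(s,"s6",(60,150,390,310),2.4)
print(robot.state()["position"],robot.state()["contact_force"],row([.52,-.0127,.009],-.034))
E
```

```text
[ 0.4955 -0.0118  0.0096] [-0.1095  0.1924 -0.1581] [ 0.0246  0.0007 -0.      0.0003 -0.0001  0.005 ]
```

View pics/s6.png

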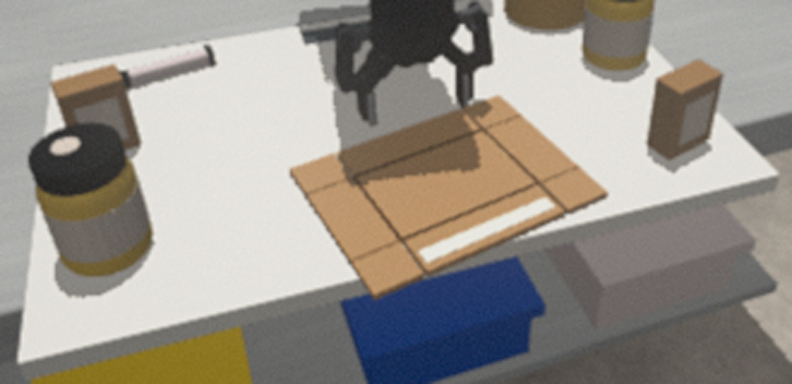

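Call:
send_rows:
  motion:
    - [0.003,0.0005,0,0,0,0,0.085]
    - [0.007,0.0007,0,0,0,0,0.085]
    - [0.011,0.0007,0,0,0,0,0.085]
    - [0.015,0.0007,0,0,0,0,0.085]
    - [0.018,0.0007,0,0,0,0,0.085]
    - [0.021,0.0007,0,0,0,0,0.085]
    - [0.024,0.0007,0,0,0,0,0.085]
    - [0.024,0.0007,0,0,0,0,0.085]

```text
time: 9.9
position: [0.5199, -0.0127, 0.0092]
orientation: [-1.571, 0.022, -0.031]
contact_force: [-0.6, 0.4, 0.3]
gripper_width: 0.0852
```

```bash
python3 - <<'E'
from h import *
s=robot.capture("scene");save(s,"s7",(60,150,390,310),2.4)
t=robot.capture("top");save(t,"t7",(140,130,390,300),3.2)
w=robot.capture("wrist");save(w,"w7")
print(robot.state()["position"],robot.state()["contact_force"])
E
```

```text
[ 0.5195 -0.0127  0.0091] [ 0.7374 -0.2181 -0.1913]
```

View pics/s7.png

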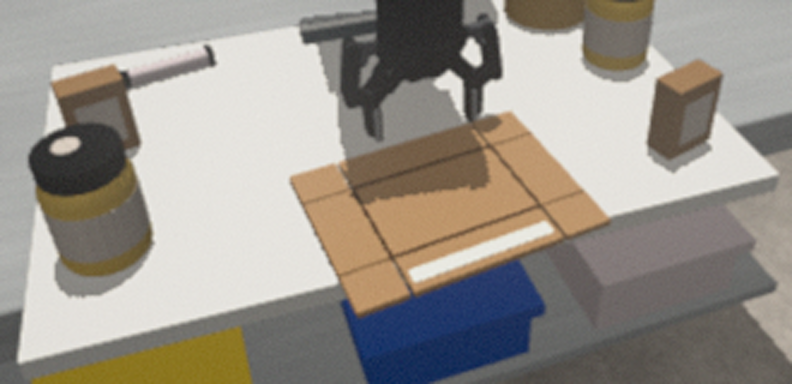

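View pics/t7.png

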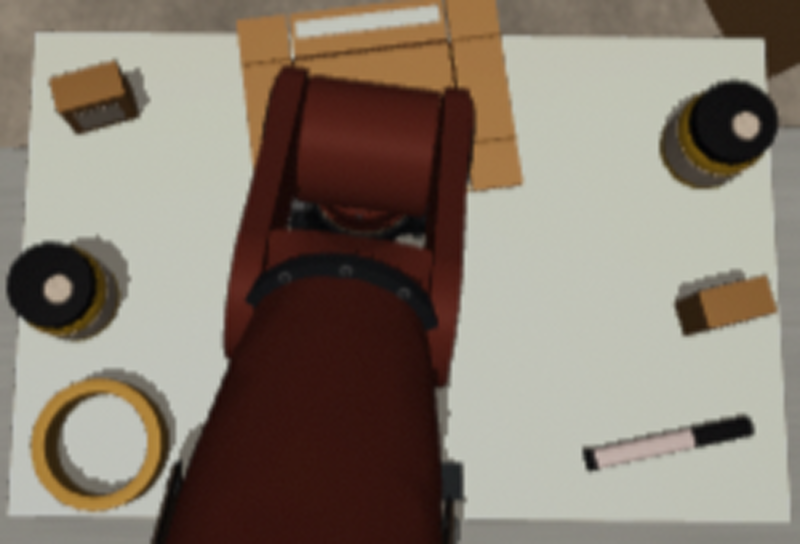

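View pics/w7.png

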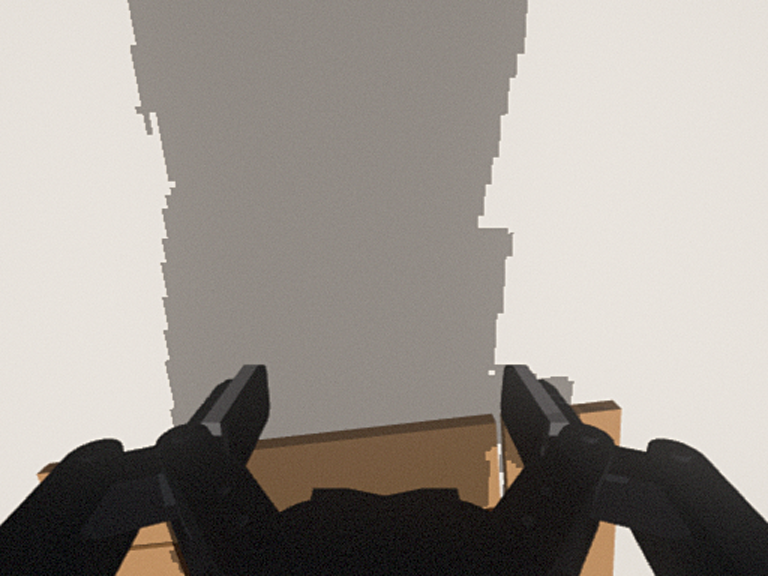

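```bash
python3 - <<'E'
from h import *
t=robot.capture("top");s=robot.capture("scene");w=robot.capture("wrist")
T={'cLL':(244,64),'cRR':(501,37),'cL':(296,59),'cR':(449,42),'RR':(522,184),'FL':(238,20)}
T={k:(140+u/3.2,130+v/3.2) for k,(u,v) in T.items()}
S={'FR':(360,313),'FL':(608,221),'RR':(291,179),'RL':(513,112),'cR':(389,258),'cL':(538,205),'cRR':(340,275),'cLL':(583,190)}
S={k:(60+u/2.4,150+v/2.4) for k,(u,v) in S.items()}
for o in([(t,T)],[(s,S)],[(t,T),(s,S)]):
    q,r=fit(o);print(q,np.abs(r).max());rep(q)
print(proj(s,[.6797,0,.02]))
# board edge refit: pixel subtle edges from initial top crop
E=np.array([ray(t,140+u/3.2,130+v/3.2,.02)[:2] for u,v in((60,33),(150,33.5),(550,37),(640,38),(750,39))]);print(E)
pf=np.polyfit(E[:,1],E[:,0],1);print("top edge x=a*y+b",pf)
E=np.array([ray(s,60+u/2.4,150+v/2.4,.02)[:2] for u,v in((22,362),(150,333),(300,297),(650,211),(775,180))]);print(E,np.polyfit(E[:,1],E[:,0],1))
E
```

```text
[ 0.6201 -0.0292  0.0866] 0.6364271735917271
crease overhang mm -22.107144104687173
crease overhang mm -6.4943639099038775
[ 0.6249 -0.0281  0.0942] 1.8533515480389724
crease overhang mm -17.842136573958722
crease overhang mm -1.243308124918463
[ 0.623  -0.0282  0.0918] 1.9836864696696352
crease overhang mm -19.561274287494545
crease overhang mm -3.2814984911019307
[268.596  248.7284]
[[ 0.6893  0.2387]
 [ 0.6867  0.1625]
 [ 0.6742 -0.1764]
 [ 0.6712 -0.2527]
 [ 0.6678 -0.3459]]
top edge x=a*y+b [0.0369 0.6806]
[[ 0.6735 -0.3547]
 [ 0.6791 -0.2707]
 [ 0.6843 -0.164 ]
 [ 0.6963  0.1283]
 [ 0.701   0.251 ]] [0.0442 0.6904]
```

Measured in the top camera alone, the crease is 22 mm short on the left and 6 mm short on the right, leaving 0.12 rad still to turn. The blank needs more turn per mm of push, so I'll back off, shift left toward the rear-left corner, and push there.

Call:
send_rows:
  motion:
    - [-0.01,0,0,0,0,0,0.085]
    - [-0.01,0,0.012,0,0,0,0.085]
    - [-0.01,0,0.024,0,0,0,0.085]
    - [-0.002,0,0.024,0,0,0,0.085]
    - [0.003,0,0.024,0,0,0,0.085]
    - [0.007,0,0.024,0,0,0,0.085]
    - [0.01,0,0.024,0,0,0,0.085]
    - [0.01,0,0.024,0,0,0,0.085]

```text
time: 11.2
position: [0.5307, 0.0107, 0.0091]
orientation: [-1.571, 0.023, -0.031]
contact_force: [0.0, -0.2, -0.4]
gripper_width: 0.0853
```

```bash
python3 - <<'E'
from h import *
s=robot.capture("scene");save(s,"s8",(60,150,390,310),2.4)
t=robot.capture("top");save(t,"t8",(200,125,310,200),7)
w=robot.capture("wrist");save(w,"w8")
print(robot.state()["position"],robot.state()["contact_force"])
E
```

```text
[0.5302 0.0109 0.0091] [-0.0699 -0.0959  0.5048]
```

View pics/t8.png

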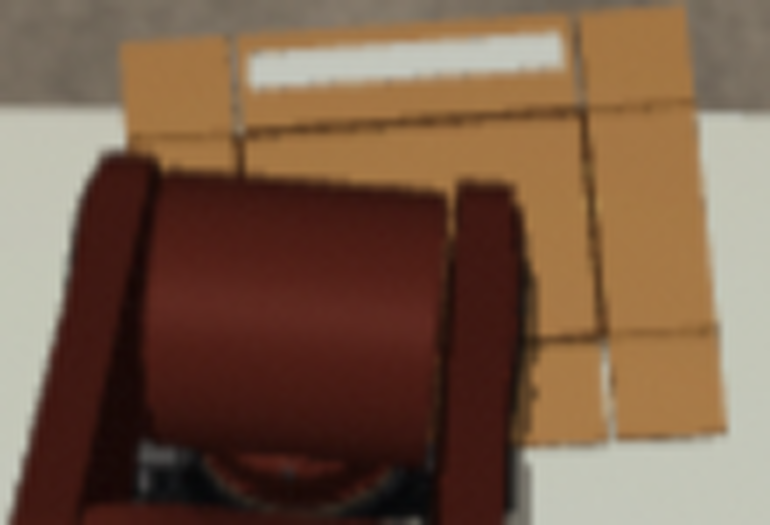

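View pics/w8.png

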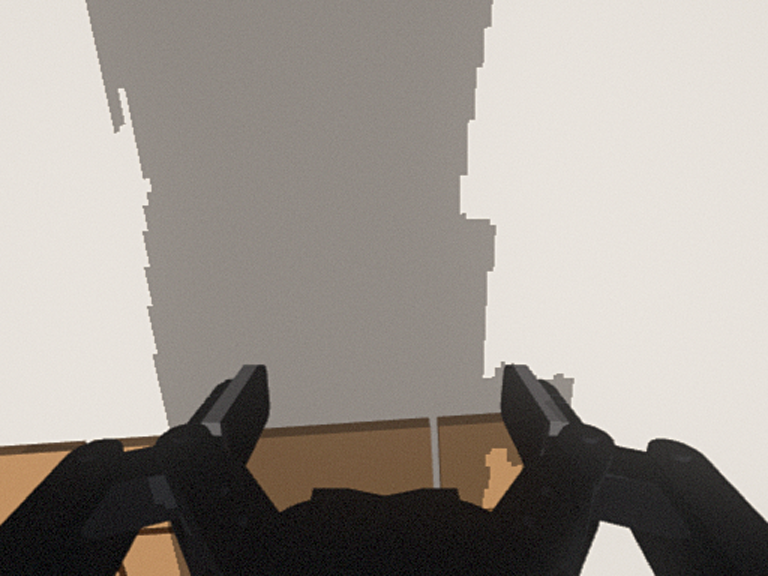

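```bash
cat >> h.py <<'E'
def edge(t):
    """board far edge by per-column max gradient in top picture, away from things"""
    g=cv2.GaussianBlur(cv2.cvtColor(t["pixels"],cv2.COLOR_RGB2GRAY),(3,3),0).astype(float)
    P=[]
    for u in list(range(165,205))+list(range(315,365)):
        d=np.diff(g[128:156,u]);k=int(d.argmax())
        if 0<k<len(d)-1:
            a,b,c=d[k-1:k+2];k=k+.5*(a-c)/(a-2*b+c)
        P.append(ray(t,u,128+k+.5,.02)[:2])
    P=np.array(P);f=np.polyfit(P[:,1],P[:,0],1)
    m=abs(P[:,0]-np.polyval(f,P[:,1]))<.003
    f=np.polyfit(P[m,1],P[m,0],1);print("edge",f,m.mean(),np.std(P[m,0]-np.polyval(f,P[m,1])));return f
def rep2(t,T):
    f=edge(t);q,r=fit([(t,T)]);print("pose",q,"resid",np.abs(r).max(),"rel yaw",q[2]+np.arctan(f[0]))
    c,s=np.cos(q[2]),np.sin(q[2])
    for n in("cL","cR"):
        b=B[n];X=q[:2]+[c*b[0]-s*b[1],s*b[0]+c*b[1]]
        print(n,"mm past edge",1e3*(X[0]-np.polyval(f,X[1]))*np.cos(np.arctan(f[0])))
    print("RL",q[:2]+[-c*.085-s*.11,-s*.085+c*.11],"RR",q[:2]+[-c*.085+s*.11,-s*.085-c*.11])
E
python3 - <<'E'
from h import *
t=robot.capture("top")
T={'cLL':(133,136),'cRR':(697,102),'cL':(243,131),'cR':(585,111),'RR':(726,432),'bR':(603,335),'FR':(686,8),'FL':(121,44),'bRR':(717,327)}
rep2(t,{k:(200+u/7-.43,125+v/7-.43) for k,(u,v) in T.items()})
E
```

```text
edge [0.0383 0.6826] 0.9888888888888889 0.00028182409169860505
pose [ 0.6306 -0.0334  0.0383] resid 0.7443433863979863 rel yaw 0.07656202288300701
cL mm past edge -10.827845899180513
cR mm past edge -0.8845037916713338
RL [0.5414 0.0733] RR [ 0.5498 -0.1465]
```

The blank now has 0.077 rad left to turn, and its mid-crease is about 6 mm short. Pushing the edge turns it about a distant centre, so I'll push until it is square (overshooting by about 9 mm), then press and drag it straight back.

Call:
send_rows:
  motion:
    - [0.003,0,0,0,0.004,0,0.085]
    - [0.006,0,0,0,0.004,0,0.085]
    - [0.009,0,0,0,0.004,0,0.085]
    - [0.012,0,0,0,0.004,0,0.085]
    - [0.015,0,0,0,0.004,0,0.085]
    - [0.018,0,0,0,0.004,0,0.085]
    - [0.02,0,0,0,0.004,0,0.085]
    - [0.02,0,0,0,0.004,0,0.085]

```text
time: 12.4
position: [0.5504, 0.0101, 0.0092]
orientation: [-1.571, 0.026, -0.035]
contact_force: [0.2, 0.8, 0.5]
gripper_width: 0.0848
```

```bash
python3 - <<'E'
from h import *
t=robot.capture("top");save(t,"t9",(200,125,310,200),7)
w=robot.capture("wrist");save(w,"w9")
print(robot.state()["position"],robot.state()["contact_force"])
E
```

```text
[0.5502 0.0101 0.0092] [-0.2803  1.0519 -0.4943]
```

View pics/t9.png

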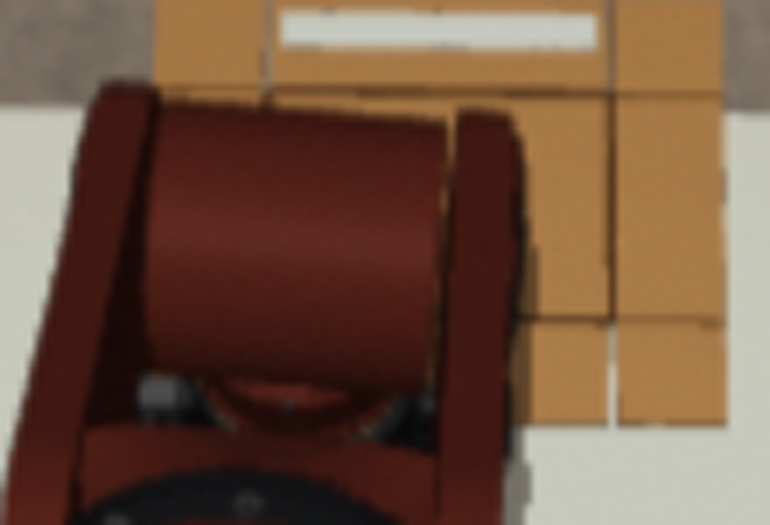

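View pics/w9.png

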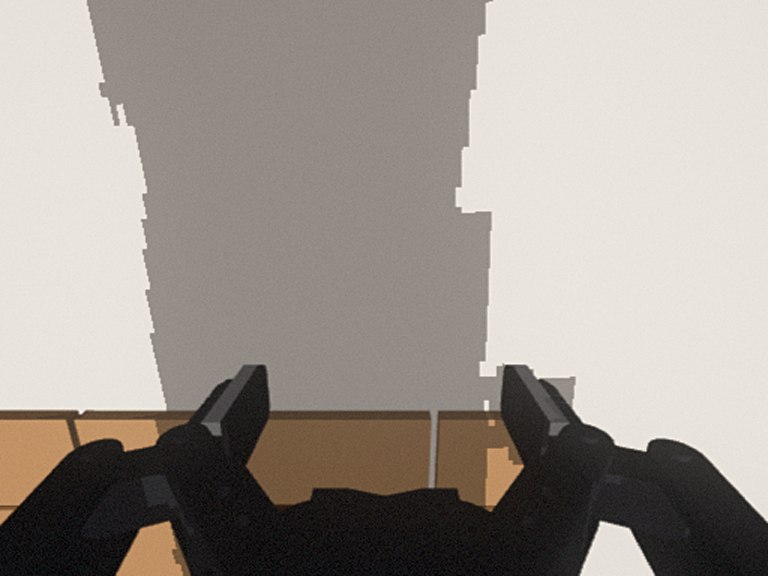

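The rear edge is now parallel to the tool (wrist row 411 all along). In the top view the crease runs from (155,89) to (722,95), a little past the edge.

```bash
python3 - <<'E'
from h import *
t=robot.capture("top");save(t,"t9b",(200,110,310,185),7)
T={'cLL':(156,90),'cRR':(722,95),'cL':(268,91),'cR':(609,94),'RR':(727,426),'bR':(611,319),'bRR':(724,320)}
rep2(t,{k:(200+u/7-.43,125+v/7-.43) for k,(u,v) in T.items()})
print(row([.615,-.038,.08],-.038),robot.state()["joint_pos"])
E
```

```text
edge [0.0382 0.6826] 0.9888888888888889 0.0003212360301517165
pose [ 0.6419 -0.04   -0.0385] resid 0.421379445651894 rel yaw -0.00027985727511690983
cL mm past edge 5.824105854771523
cR mm past edge 5.787724409481193
RL [0.5612 0.0732] RR [ 0.5527 -0.1466]
[ 0.067  -0.0704 -0.0457  0.0004 -0.0004  0.0053] [-0.1091  0.3547  1.9177 -0.      0.8639 -1.6415]
```

Call:
send_rows:
  motion:
    - [-0.006,0,0,0,0,0,0.085]
    - [-0.006,-0.03,0,0,0,0,0.085]
    - [0,-0.07,-0.01,0,0,0,0]
    - [0.02,-0.07,-0.025,0,0,0,0]
    - [0.04,-0.07,-0.04,0,0,0,0]
    - [0.054,-0.07,-0.046,0,0,0,0]
    - [0.054,-0.07,-0.046,0,0,0,0]
    - [0.054,-0.07,-0.046,0,0,0,0]
  newtons: 40

```text
time: 13.55
position: [0.6009, -0.0372, 0.0789]
orientation: [-1.571, 0.027, -0.032]
contact_force: [-0.8, 0.2, 0.8]
gripper_width: -0.0002
```

```bash
python3 - <<'E'
from h import *
t=robot.capture("top");save(t,"t10",(200,125,310,200),7)
s=robot.capture("scene");save(s,"s10",(60,150,390,310),2.4)
print(robot.state()["position"],robot.state()["gripper_width"],row([.602,-.0385,.032],-.038))
E
```

```text
[ 0.601  -0.0372  0.079 ] -0.0002505329844354056 [ 0.0009  0.047  -0.0013  0.0001  0.0002  0.0037]
```

View pics/t10.png

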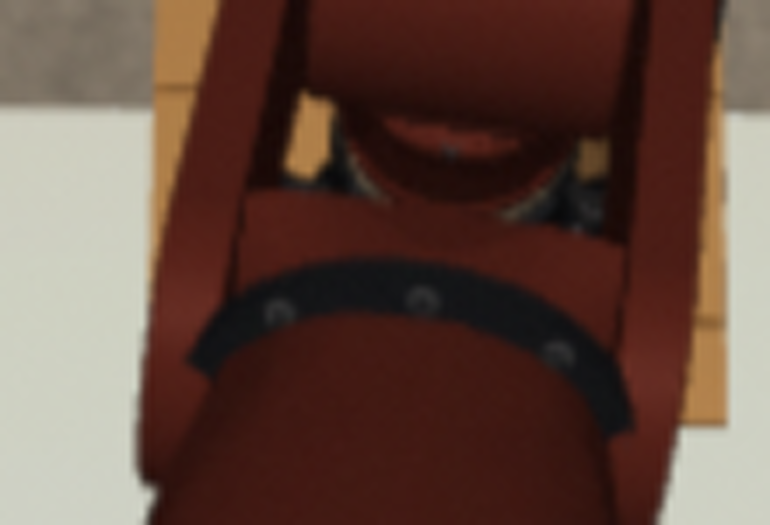

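View pics/s10.png

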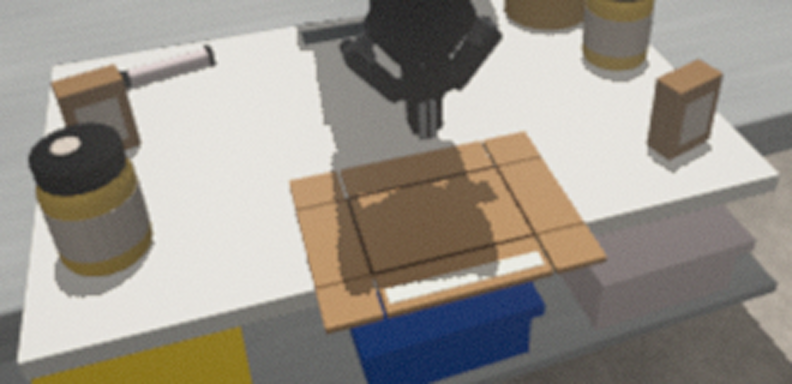

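```bash
python3 - <<'E'
from h import *
s=robot.capture("scene")
im=cv2.cvtColor(s["pixels"],cv2.COLOR_RGB2BGR)
a=cv2.resize(im[255:300,120:240],None,fx=6.5,fy=6.5,interpolation=cv2.INTER_CUBIC)
b=cv2.resize(im[215:260,270:390],None,fx=6.5,fy=6.5,interpolation=cv2.INTER_CUBIC)
cv2.imwrite("pics/s11.png",np.vstack([a,b]))
E
```

```text
(no output)
```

View pics/s11.png

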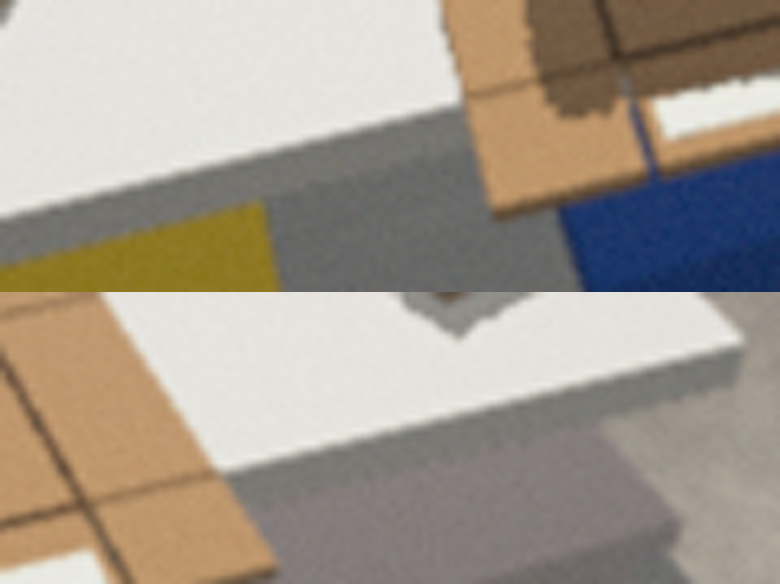

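```bash
python3 - <<'E'
from h import *
s=robot.capture("scene")
C=lambda L,o:[((u+.5)/6.5-.5+o[0],(v+.5)/6.5-.5+o[1]) for u,v in L]
e=C([(0,217),(230,160),(460,103)],(120,255))+C([(225,180),(480,117),(740,52)],(270,215))
E=np.array([ray(s,*p,.02)[:2] for p in e]);f=np.polyfit(E[:,1],E[:,0],1);print(f,E[:,0]-np.polyval(f,E[:,1]))
c=C([(467,97),(620,58)],(120,255))+C([(85,214),(222,178)],(270,215))
X=np.array([ray(s,*p,.026)[:2] for p in c]);print(X,1e3*(X[:,0]-np.polyval(f,X[:,1])))
E
```

```text
[0.0366 0.6856] [-0.     -0.     -0.      0.0001  0.0001 -0.0001]
[[ 0.6841 -0.1517]
 [ 0.6852 -0.1084]
 [ 0.6919  0.024 ]
 [ 0.6927  0.0688]] [4.0443 3.6068 5.4173 4.5975]
```

The two views agree fairly well: the crease is square and past the edge by about 5.8 mm (top) or 4.4 mm (scene). I'll press, then drag back about 5 mm.

Call:
send_rows:
  motion:
    - [0.001,0.03,-0.001,0,0,0,0]
    - [0.001,0.044,-0.001,0,0,0,0]
    - [0.001,0.05,-0.001,0,0,0,0]
    - [0.001,0.052,-0.001,0,0,0,0]
    - [0.001,0.053,-0.001,0,0,0,0]
    - [0.001,0.054,-0.001,0,0,0,0]
    - [0.001,0.055,-0.001,0,0,0,0]

```text
time: 14.62
position: [0.6033, -0.0385, 0.0261]
orientation: [-1.571, 0.026, -0.034]
contact_force: [-4.3, 0.6, 10.3]
gripper_width: -0.0
```

Call:
send_rows:
  motion:
    - [-0.001,0.002,0,0,0,0,0]
    - [-0.002,0.002,0,0,0,0,0]
    - [-0.003,0.002,0,0,0,0,0]
    - [-0.004,0.002,0,0,0,0,0]
    - [-0.005,0.002,0,0,0,0,0]
    - [-0.005,0.002,0,0,0,0,0]

```text
time: 15.38
position: [0.6014, -0.0388, 0.0261]
orientation: [-1.572, 0.02, -0.039]
contact_force: [3.5, 0.7, 6.2]
gripper_width: -0.0001
```

```bash
cat > look.py <<'E'
import sys
from h import *
n=sys.argv[1]
s=robot.capture("scene");t=robot.capture("top")
im=cv2.cvtColor(s["pixels"],cv2.COLOR_RGB2BGR)
f=lambda i:cv2.resize(i,None,fx=6.5,fy=6.5,interpolation=cv2.INTER_CUBIC)
cv2.imwrite(f"pics/{n}s.png",np.vstack([f(im[255:300,120:240]),f(im[215:260,270:390])]))
save(t,n+"t",(200,125,310,200),7)
x=robot.state();print(x["position"],x["contact_force"],x["time"])
E
python3 look.py k1
```

```text
[ 0.6014 -0.0388  0.0261] [2.3761 0.7067 6.0071] 15.475
```

View pics/k1s.png

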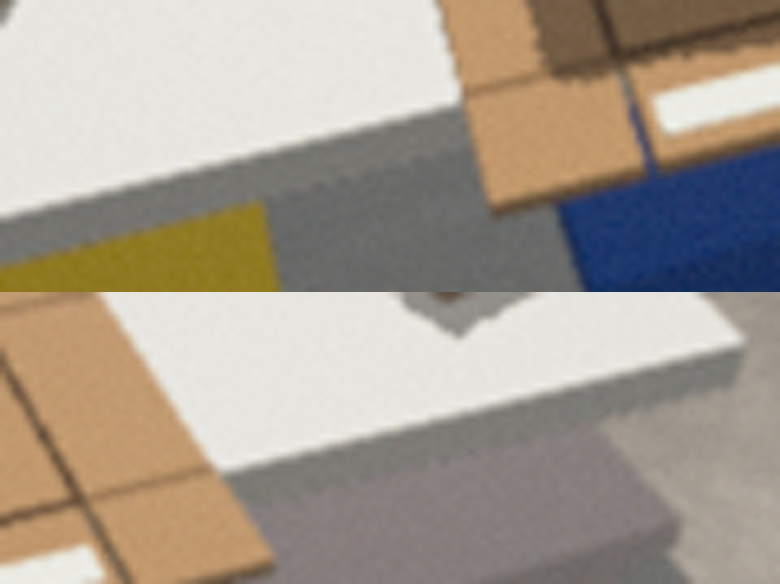

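View pics/k1t.png

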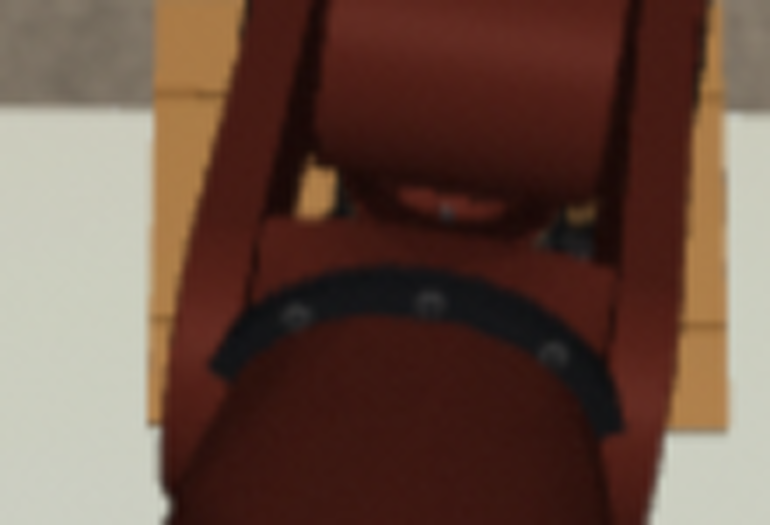

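Call:
send_rows:
  motion:
    - [-0.003,0.003,0,0,0,0,0]
    - [-0.005,0.003,0,0,0,0,0]
    - [-0.006,0.003,0,0,0,0,0]
    - [-0.007,0.003,0,0,0,0,0]
    - [-0.007,0.003,0,0,0,0,0]

```text
time: 16.1
position: [0.5991, -0.0393, 0.0261]
orientation: [-1.573, 0.013, -0.047]
contact_force: [4.8, 0.2, 7.3]
gripper_width: 0.0001
```

```bash
python3 look.py k2
```

```text
[ 0.5991 -0.0393  0.0262] [ 4.8214 -0.1117  7.8734] 16.2
```

View pics/k2s.png

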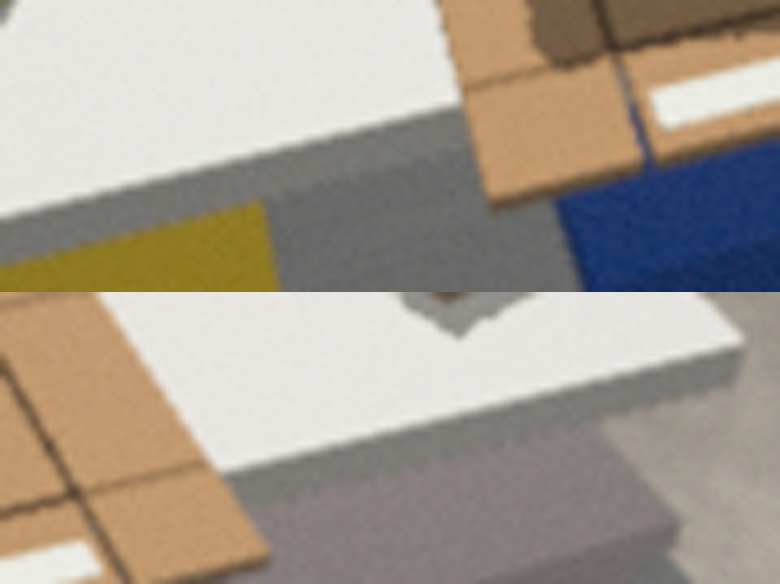

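View pics/k2t.png

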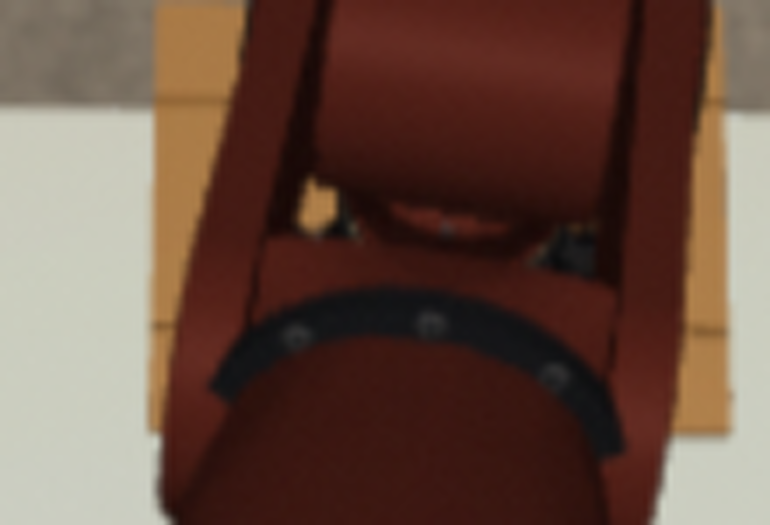

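```bash
cat >> h.py <<'E'
def screp(s,R_,L_):
    C=lambda L,o:[((u+.5)/6.5-.5+o[0],(v+.5)/6.5-.5+o[1]) for u,v in L]
    e=C([(0,217),(230,160),(460,103)],(120,255))+C([(225,180),(480,117),(740,52)],(270,215))
    E=np.array([ray(s,*p,.02)[:2] for p in e]);f=np.polyfit(E[:,1],E[:,0],1)
    c=C(R_,(120,255))+C(L_,(270,215))
    X=np.array([ray(s,*p,.026)[:2] for p in c]);print("scene mm past edge",X[:,1],1e3*(X[:,0]-np.polyval(f,X[:,1])))
def tcv(T): return {k:(200+(u+.5)/7-.5,125+(v+.5)/7-.5) for k,(u,v) in T.items()}
E
python3 - <<'E'
from h import *
s=robot.capture("scene");t=robot.capture("top")
rep2(t,tcv({'cLL':(156,99),'cRR':(723,103),'bLL':(152,326),'bRR':(728,331),'RL':(150,432),'RR':(731,435)}))
screp(s,[(463,91),(613,48)],[(80,200),(212,173)])
E
```

```text
edge [0.0384 0.6826] 0.9666666666666667 0.000286869232144466
pose [ 0.6378 -0.0407 -0.0344] resid 0.30989962194377085 rel yaw 0.0039623074040793516
cL mm past edge 1.5443467519350564
cR mm past edge 2.0594453666317905
RL [0.5567 0.0722] RR [ 0.5491 -0.1477]
scene mm past edge [-0.1522 -0.1093  0.025   0.067 ] [ 1.5138 -0.7311 -0.514   1.6449]
```

Both views now put the crease within about 2 mm of the edge and square. I'll check for drift while the arm holds, then hand in.

```bash
python3 - <<'E'
from h import *
for i in range(12):
    t=robot.capture("scene")
    if i%3==2: x=robot.state();print(x["time"],x["position"],x["contact_force"])
save(t,"fin"); t=robot.capture("top");save(t,"k3t",(200,125,310,200),7);save(t,"fint")
E
```

```text
16.45 [ 0.5991 -0.0393  0.0261] [4.4293 0.8663 6.7051]
16.6 [ 0.5991 -0.0393  0.0261] [4.4629 0.6989 7.7337]
16.75 [ 0.5991 -0.0393  0.0261] [4.3745 1.5554 7.9346]
16.9 [ 0.5991 -0.0393  0.0262] [4.7762 0.3618 7.0723]
```

View pics/k3t.png

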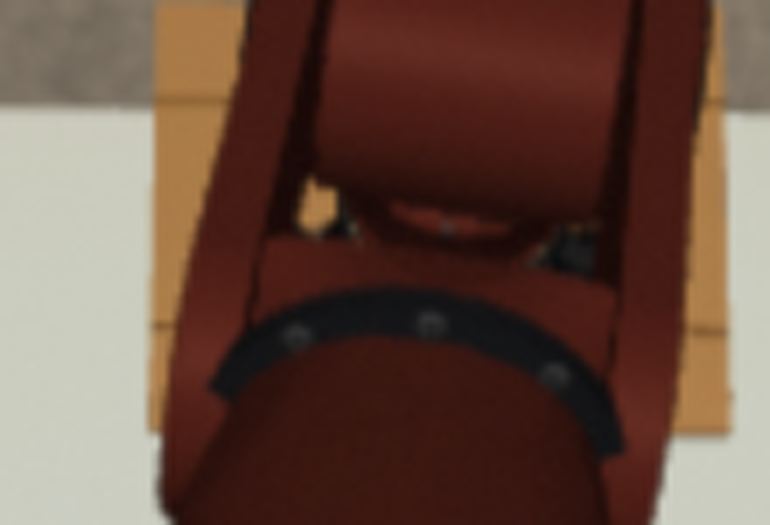

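View pics/fin.png

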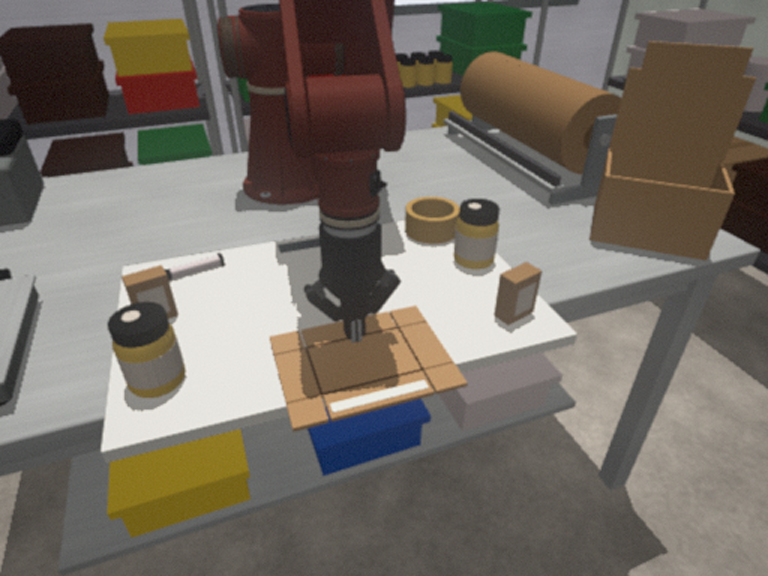

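The blank has stayed still: the crease runs along the edge in both views, the press is steady at about 7 N, and the other objects are where they started.

```bash
python3 -c "
from rig import robot
print(robot.hand_in())"
```

```text
the job is handed in; nothing more can be done
None
```

The blank is slid out with the strip flap overhanging and its crease square along the board's far edge. I handed the job in at about 17 s with the closed fingertips still pressing the blank flat.

**How it went:** My first try, dragging the blank with the open fingertips pressed on it, turned it the wrong way. I then pushed its straight rear edge with both fingertips until it was square, about 5 mm too far out. Finally I pressed with closed fingers and dragged it back.

**Last checks:**

| Check | Result |
|---|---|
| Crease past the edge, top camera | 1.5 mm (left end) and 2.1 mm (right end), 0.004 rad from square |
| Crease past the edge, scene camera | between -0.7 and +1.6 mm over four points |
| Press force | about 7 N downward, with 4–5 N of sideways pull left in the arm |
| Movement over the last 0.5 s or so | none seen in tool position or picture |
| Jars, soaps, tape, marker | where they started, judged by eye in the final scene picture |

The two cameras disagree by about 1–2 mm, which is inside the 6 mm tolerance. I did not measure the blank's tilt directly; it looks flat in both views. The system gave no verdict when I handed in.

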